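Charge the funnel tube and hold it up slanted

ROBOT

A 6-joint arm with a two-finger parallel gripper is mounted at the origin on the work surface. World frame = base frame: x ahead of the robot, y to its left, z up, the work surface at z = 0. Lengths are in m, angles in rad, forces in N, time in s.
With the tool pointing down it reaches from about 0.35 to 0.775 m from the base axis. Payload 5.5 kg.
Tool frame: the origin (TCP) lies at the very end of the fingers, on their centre line; the grasp point (between the pads) lies 19 mm behind it; y points along the fingers, z is the direction in which the jaws open and shut, and the axes are right-handed (so a half turn about y gives the same grasp; the last joint's range is limited). The gripper opens to 85 mm and grips with 20 to 120 N. Pads are 22 mm wide; open, the fingers measure 114 mm over their backs; the gripper's body (76 mm by 85 mm) begins 54 mm behind the grasp point. The pads swing forward as they close: fully open they stand 13 mm farther back than shut.
Start: joints at [1.104, 0.313, 0.046, 1.304, 0, 1.431], TCP at [0.185, 0.545, 0.231] pointing down, gripper open.
Joint ranges: [-2.76, 2.76], [-0.86, 1.69], [-1.03, 1.26], [-2.2, 2.34], [-1.47, 1.5], [-3.14, 3.14]. Speed limits (rad/s): [2.57, 2.57, 3.14, 3.14, 3.14, 3.14].

INTERFACE

Orientations are given as a unit quaternion [w, x, y, z].
In Python, from workcell import env gives the robot as it stands.
- The arm moves only by the shell command python3 -m inch 'ROWS' [OPENING] [FORCE]. ROWS is JSON, a list that holds one entry, the list of rows, each a list of 4 numbers: the shift along the tool's x, y, z in mm, then the turn about the tool's y in degrees. In form: [[[tx, ty, tz, spin], ...]]. A call has 1 to 10 rows; each row is the pose to reach, as a shift and turn from the pose commanded when the call began, along the tool's axes at that moment; what a row does not reach only later rows make up. A row lasts 1/10 s, in which the tool goes at most 50 mm and 8.59 degrees, less where a joint would pass 70% of its speed; a pose out of reach is approached as far as the arm can. A call with a gripper value outside its range is refused whole. OPENING is the finger opening in mm, from 0 to 85.4, set as the call begins (- or left out, the last holds). The fingers move at their own pace and stop on an object; FORCE is the grip in N (left out, the last holds). Time passes only in rows, so rows that repeat a pose let the fingers close. It gives the time, the measured TCP pose, the force and the opening at its end, in the units of the state.
- env.get_state(): the state, without advancing time (a new reading comes with each control period).
- env.read_camera(name): name is "side" or "top" or "wrist"; returns the picture (400x640x3 uint8, blue, green, red); there is no depth.
- env.camera_model(name): a dict with "fx", "fy", "cx", "cy" (pixels), "R" (3x3) and "t" (3): a world point X has camera coordinates R X + t; the wrist camera has in their place "mount" (4x4, takes a point from camera to tool coordinates, whose origin is the TCP and whose axes are the tool frame's). Camera axes: x right, y down, z forward; pixel columns grow to the right and rows downward; lengths in m; the calibration is good to about 2 mm. A picture is of the moment at which its call begins: read the wrist's pose just before it. camera_model takes no time and is no camera call.
- env.hand_in(): hands the job in, once; it reports no verdict.
The state is a dict: "clock": time; "joint_pos": joint angles; "qvel": joint speeds; "tau": joint torques, N m; "tcp_pos": TCP position; "orientation": TCP orientation; "wrist_force": force on the tool from outside, world axes, zero at the start; "ft_torque": the same for the moment, N m; "finger_gap": finger opening in m.
Only numpy, scipy, OpenCV 4.12 (cv2) and the standard library are available. Lean on these libraries where they do the work, as an engineer would, in place of code of your own. Each camera call takes 0.05 s, during which the arm holds its last target.

TASK

Pour all four steel beads from the scoop through the orange funnel mouth into the tube while the tube stands in its grey holder, then lay the scoop back down flat on the blue mat and let go of it. Then draw the tube out of the holder by its black handle and hold it well clear above the holder, slanted about half-way between upright and level with its mouth up so that the beads lie in its lower end to be inspected; finish while still holding it there, motionless, and leave the jar, beaker and brass weight alone.

Things in the scene. Friction and masses are not known exactly. Their poses are not given: they have to be found in the camera images.
- scoop_grip (a point): grip point on the black bar handle of the loose aluminium scoop (90 g), taken from above: bar 12 mm wide, 14 mm tall, 100 mm long, its centre line 36 mm above the scoop's underside. x runs along the bar from handle to nose, y across the bar, z up. Along x from here: pan's back wall (43 mm tall) at +45 mm, nose at +124 mm, rest foot (36 mm wide, down to the mat) at -43 to -53 mm
- scoop_nose (a point): top of the scoop's pouring edge, middle of its open nose, 12 mm above the scoop's underside; axes as scoop_grip. The pan is 50 mm wide with side walls 28 mm tall; its flat floor ramps up at 26 degrees over the last 20 mm to the nose, so the beads roll out over the nose only when it is tipped well past 26 degrees (45 to 55 is good)
- scoop_mid (a point): a point half-way along the scoop, 38 mm ahead of scoop_grip along x and 15 mm above the scoop's underside; axes as scoop_grip
- mat: blue rectangular mat fixed to the bench, 220 mm along its x, 140 mm along its y, 4 mm thick; origin at the centre of its underside. The scoop starts on it, with its middle near the mat's centre and its x close to the mat's x
- bead0_center (a point): polished steel grinding bead, a ball 14 mm across, 11 g; starts in the scoop's pan, four in all; the point is its centre
- bead1_center (a point): polished steel grinding bead, a ball 14 mm across, 11 g; starts in the scoop's pan, four in all; the point is its centre
- bead2_center (a point): polished steel grinding bead, a ball 14 mm across, 11 g; starts in the scoop's pan, four in all; the point is its centre
- bead3_center (a point): polished steel grinding bead, a ball 14 mm across, 11 g; starts in the scoop's pan, four in all; the point is its centre
- holder: grey square block, 100 x 100 x 60 mm, fixed to the bench, with one round upright hole 47 mm across and 50 mm deep in its middle; origin at the centre of its underside, z up. The tube stands in the hole
- tube_grip (a point): grip point on the tube's black bar handle, taken from above: bar 12 mm wide, 14 mm tall, level, at the height of the funnel's rim, running straight out from 50 to 116 mm from the tube's axis. The point is 85 mm out from the axis and 111 mm above the tube's foot. x points outwards along the bar, y across it, z up along the tube
- tube_mouth (a point): centre of the orange funnel mouth at the top of the tube, rim 106 mm across outside and 100 mm inside, 120 mm above the tube's foot; axes as tube_grip. The funnel narrows over 40 mm of height to the tube's 36 mm bore
- tube_foot (a point): centre of the tube's underside; axes as tube_grip. The tube (130 g, loose, amber, closed below) is 42 mm across and 80 mm tall up to the funnel, 120 mm tall in all; it stands on the floor of the holder's hole, 10 mm above the bench, its lower 50 mm inside the hole
- jar: bystander: amber jar with white cap, 60 mm across, 100 mm tall; origin at the centre of its underside
- beaker: bystander: open glass beaker, 68 mm across, 85 mm tall; origin at the centre of its underside
- weight: bystander: brass weight with a neck, 36 mm across, 46 mm tall; origin at the centre of its underside
Not all that is in view belongs to the job. Of the things that look like the part that bears tube_grip, the largest one is meant.

How it is judged:
By the outcome, as a careful person would: the job done as asked, in the order asked, and still so for the second after the job is handed in, while the arm keeps its last pose, push and grip.
It also fails if it takes over 67 s, if anything falls off the work surface, if the arm or the gripper's body presses on something with over 40 N, if the wrist force passes 120 N, or if a joint passes its speed limit or range.

## Working session

There is one attempt and no reset: what is moved stays moved. The work goes in short steps, Python scripts to look and compute and a shell command to move; the robot and the scene stay as the last step left them, time stands still between calls to the robot, and variables do not carry over. Pictures are saved under pics/ and viewed, and the job is handed in when it is done.

```bash
ls; mkdir -p pics; python3 - <<'E'
from workcell import env
import cv2
s=env.get_state()
print(s)
for n in ("side","top","wrist"):
    cv2.imwrite(f"pics/{n}0.png",env.read_camera(n)); print(n,env.camera_model(n))
E
```

```text
pics
{'clock': 0.0, 'joint_pos': array([ 1.10441981e+00,  3.14004060e-01,  4.49818273e-02,  1.30361165e+00,
       -3.22298569e-05,  1.43120426e+00]), 'qvel': array([ 5.14360519e-04,  7.07283602e-04,  1.52470425e-04,  9.00097125e-06,
       -1.36042910e-03,  8.05307516e-04]), 'tau': array([-9.24361558e-06, -4.80617881e+01,  2.98538071e+01,  1.91250688e-02,
       -2.69856246e-04,  6.60146071e-08]), 'tcp_pos': array([0.18435432, 0.54410042, 0.23040796]), 'orientation': array([-0.69706516,  0.69831213, -0.11520527,  0.11483933]), 'wrist_force': array([-0.48309364, -0.32811627,  0.51723009]), 'ft_torque': array([ 0.03418232, -0.00995798, -0.03445469]), 'finger_gap': 0.0852914397236979}
side {'fx': 446.05712324403436, 'fy': 446.05712324403436, 'cx': 317.8611135027401, 'cy': 208.89404661618477, 'R': array([[ 0.79137707, -0.6110947 ,  0.0168995 ],
       [-0.3142117 , -0.43031101, -0.84622895],
       [ 0.52439807,  0.66437617, -0.53255138]]), 't': array([-0.4725663 ,  0.22905541,  0.8542375 ])}
top {'fx': 505.45204877891064, 'fy': 505.45204877891064, 'cx': 325.08012433390815, 'cy': 197.7740577190789, 'R': array([[ 0.02656339, -0.99964053, -0.00363356],
       [-0.99460607, -0.02606468, -0.10039618],
       [ 0.10026538,  0.00628082, -0.9949409 ]]), 't': array([-0.03982208,  0.54987403,  1.1077773 ])}
wrist {'fx': 353.33829327206917, 'fy': 353.33829327206917, 'cx': 320.92754460855775, 'cy': 198.05044382323527, 'mount': array([[-5.32293657e-04,  9.62270943e-01,  2.72092538e-01,
        -6.89617840e-02],
       [-8.77715979e-04, -2.72092922e-01,  9.62270581e-01,
        -1.42018579e-01],
       [ 9.99999473e-01,  2.73390558e-04,  9.89433919e-04,
         6.76693300e-04],
       [ 0.00000000e+00,  0.00000000e+00,  0.00000000e+00,
         1.00000000e+00]])}
```

View pics/side0.png

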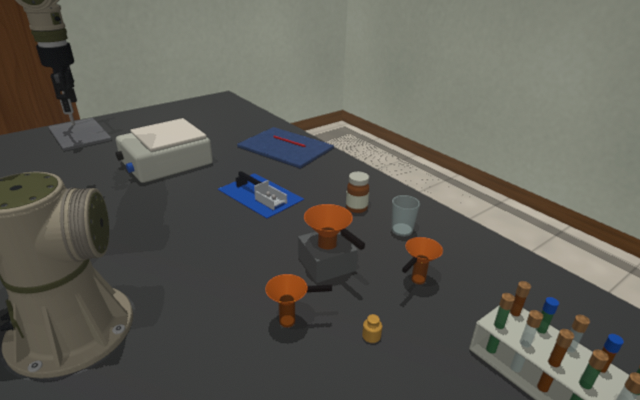

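View pics/top0.png

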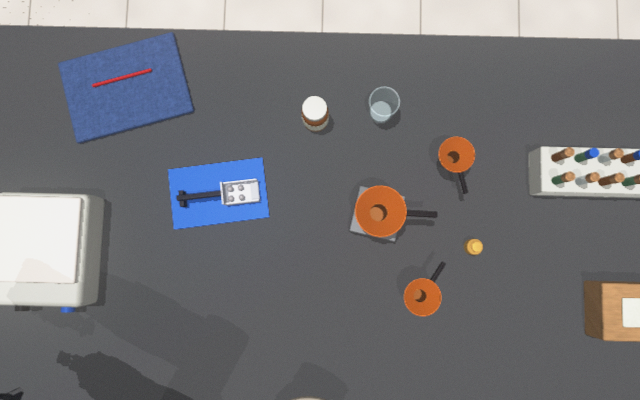

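View pics/wrist0.png

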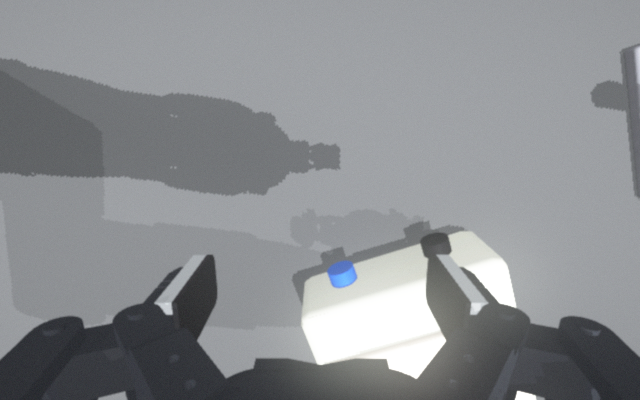

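Tube candidates in the top view are the orange funnel in the grey block at (381,211), a smaller one at (457,155) and another at (422,297). The one in the holder is the largest, so it is the target. The scoop is on the bright blue mat at (220,195). The dark blue cloth with a red pen at (125,88) is a distractor.

```bash
cat > h.py <<'E'
from workcell import env
import numpy as np, cv2
from scipy.spatial.transform import Rotation as Rn
def ray(n,uv,z):
    m=env.camera_model(n); R=m["R"];t=m["t"]
    d=R.T@np.array([(uv[0]-m["cx"])/m["fx"],(uv[1]-m["cy"])/m["fy"],1]); c=-R.T@t
    return c+d*(z-c[2])/d[2]
def proj(n,X):
    m=env.camera_model(n); p=m["R"]@np.array(X)+m["t"]
    return np.array([m["fx"]*p[0]/p[2]+m["cx"],m["fy"]*p[1]/p[2]+m["cy"]])
def rot(s=None):
    s=s or env.get_state(); return Rn.from_quat(np.roll(s["orientation"],-1)).as_matrix()
def totool(dw):  # world shift -> tool mm
    return rot().T@np.array(dw)*1000
E
python3 - <<'E'
from h import *
im=cv2.imread("pics/top0.png"); hsv=cv2.cvtColor(im,cv2.COLOR_BGR2HSV)
cv2.imwrite("pics/c1.png",np.hstack([cv2.resize(im[150:240,160:280],None,fx=4,fy=4,interpolation=2)[:,:],cv2.resize(im[165:255,340:450],None,fx=3,fy=4,interpolation=2)])[:, :800])
m=cv2.inRange(hsv,(105,170,90),(125,255,255)); m=cv2.morphologyEx(m,cv2.MORPH_CLOSE,np.ones((15,15)))
n,l,st,ce=cv2.connectedComponentsWithStats(m); i=1+st[1:,4].argmax(); c,_=cv2.findContours((l==i).astype('u1'),0,1)[:2]
r=cv2.minAreaRect(c[0]); print("mat",r); b=cv2.boxPoints(r); P=[ray("top",p,.004) for p in b]; print(np.round(P,3),"ctr",np.mean(P,0))
m=cv2.inRange(hsv,(3,150,90),(14,255,255)); n,l,st,ce=cv2.connectedComponentsWithStats(m)
for i in range(1,n):
    if st[i,4]>200: print("orange",st[i],ce[i],ray("top",ce[i],.13))
s=rot(); print("toolR\n",s.round(3)); print(env.get_state()["tcp_pos"])
E
```

```text
mat ((217.98904418945312, 193.89588928222656), (59.460960388183594, 94.11162567138672), 83.9909896850586)
[[0.61  0.339 0.004]
 [0.638 0.124 0.004]
 [0.502 0.104 0.004]
 [0.474 0.317 0.004]] ctr [0.55603031 0.22095552 0.004     ]
orange [439 137  36  36 953] [456.44596013 154.02413431] [ 0.63799052 -0.29389142  0.13      ]
orange [ 355  185   52   52 2004] [380.50249501 210.85578842] [ 0.51660378 -0.13948986  0.13      ]
orange [ 404  278   37   38 1059] [422.23040604 296.68932956] [ 0.34657361 -0.22563583  0.13      ]
toolR
 [[ 0.947 -0.001  0.321]
 [-0.321 -0.001  0.947]
 [-0.    -1.    -0.001]]
[0.18439825 0.54422456 0.2306026 ]
```

View pics/c1.png

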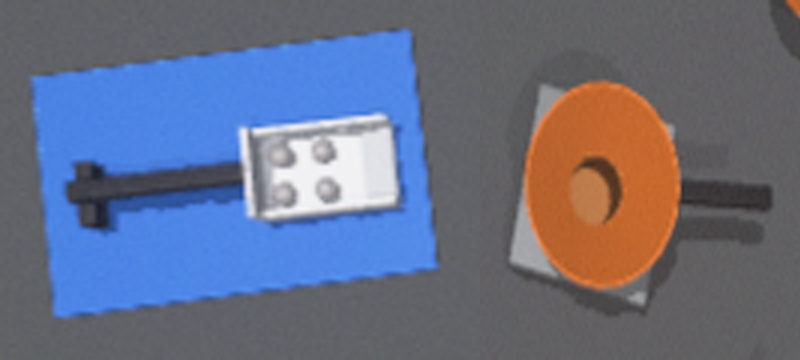

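The close crop confirms the choice: the big funnel sits on the grey block with its handle running right, and the scoop has four beads, bar at crop (70–245, 190–174).

```bash
python3 - <<'E'
from h import *
im=cv2.imread("pics/top0.png"); hsv=cv2.cvtColor(im,cv2.COLOR_BGR2HSV)
def bar(x0,x1,y0,y1,thr):
    sub=im[y0:y1,x0:x1].max(2); ys,xs=np.where(sub<thr); p=np.c_[xs+x0,ys+y0].astype('f4')
    v=cv2.fitLine(p,cv2.DIST_HUBER,0,.01,.01).ravel(); print(len(p),v); return v,p
v,p=bar(188,220,185,205,60)
q=lambda u:v[2:]+v[:2]/v[0]*(u-v[2])
A=ray("top",q(177.5),.047);B=ray("top",q(221),.047)
print("foot end",A,"backwall",B,"len",np.linalg.norm(A-B)); d=(B-A)/np.linalg.norm(B-A); print("dir",d,"grip",A+d*.053, B-d*.045)
v,p=bar(410,440,205,222,45)
A=ray("top",q(p[:,0].min()),.128);B=ray("top",q(p[:,0].max()+.5),.128);print("handle",A,B,(B-A)/np.linalg.norm(B-A))
C=ray("top",(380.5,210.9),.13);w=B-C;print("len",np.linalg.norm(w),w/np.linalg.norm(w),"tube grip",C+w/np.linalg.norm(w)*.085)
# side check
i2=cv2.imread("pics/side0.png");h2=cv2.cvtColor(i2,cv2.COLOR_BGR2HSV)
m=cv2.inRange(h2,(3,150,90),(14,255,255)); n,l,st,ce=cv2.connectedComponentsWithStats(m)
for i in range(1,n):
    if st[i,4]>200: print(st[i],ce[i])
print("proj mouth",proj("side",C), "grip",proj("side",A))
cv2.imwrite("pics/c2.png",cv2.resize(i2[160:300,210:380],None,fx=4,fy=4,interpolation=2))
E
```

```text
Traceback (most recent call last):
cv2.error: OpenCV(4.12.0) /io/opencv/modules/imgproc/src/linefit.cpp:50: error: (-215:Assertion failed) count > 0 in function 'fitLine2D_wods'
```

```bash
python3 - <<'E'
from h import *
im=cv2.imread("pics/top0.png")
print(im[185:206,205].max(1),im[204:224,425].max(1))
E
```

```text
[230 230 230 230 221 218 208 127  78  78  83  78  73 144 158 162 161 220
 231 231 230] [99 99 98 97 99 97 86 62 61 60 60 57 48 89 97 81 74 74 74 77]
```

```bash
python3 - <<'E'
from h import *
im=cv2.imread("pics/top0.png")
def bar(x0,x1,y0,y1,thr):
    sub=im[y0:y1,x0:x1].max(2); ys,xs=np.where(sub<thr); p=np.c_[xs+x0,ys+y0].astype('f4')
    v=cv2.fitLine(p,cv2.DIST_HUBER,0,.01,.01).ravel(); print(len(p),v); return v,p
v,p=bar(188,219,188,203,105)
q=lambda u:v[2:]+v[:2]/v[0]*(u-v[2])
A=ray("top",q(177),.047);B=ray("top",q(221),.047)
print("foot end",A,"backwall",B,"len",np.linalg.norm(A-B)); d=(B-A)/np.linalg.norm(B-A); print("dir",d,"grip",A+d*.053, B-d*.045)
v,p=bar(408,442,206,218,67)
A=ray("top",q(p[:,0].min()),.128);B=ray("top",q(p[:,0].max()+.5),.128);print("handle",A,B,(B-A)/np.linalg.norm(B-A))
C=ray("top",(380.5,210.9),.13);w=B-C;print("len",np.linalg.norm(w),w/np.linalg.norm(w),"tube grip",C+w/np.linalg.norm(w)*.085)
i2=cv2.imread("pics/side0.png");h2=cv2.cvtColor(i2,cv2.COLOR_BGR2HSV)
print("proj mouth",proj("side",C), "handle end",proj("side",B))
cv2.imwrite("pics/c2.png",cv2.resize(i2[160:290,210:380],None,fx=4,fy=4,interpolation=2))
E
```

```text
168 [ 9.93794680e-01 -1.11230195e-01  2.02943558e+02  1.95110962e+02]
foot end [0.53967087 0.30169976 0.047     ] backwall [0.55315585 0.20493896 0.047     ] len 0.09769593668110438
dir [ 0.13803007 -0.99042804  0.        ] grip [0.54698646 0.24920707 0.047     ] [0.54694449 0.24950823 0.047     ]
158 [9.9855113e-01 5.3811483e-02 4.2212885e+02 2.1358917e+02]
handle [ 0.51420167 -0.19579437  0.128     ] [ 0.51259172 -0.25386114  0.128     ] [-0.0277152  -0.99961586  0.        ]
len 0.11445964795613339 [-0.03426254 -0.99926011 -0.01747341] tube grip [ 0.51360108 -0.22442329  0.12851476]
proj mouth [328.80272713 216.66191252] handle end [363.3536914  243.58098664]
```

View pics/c2.png

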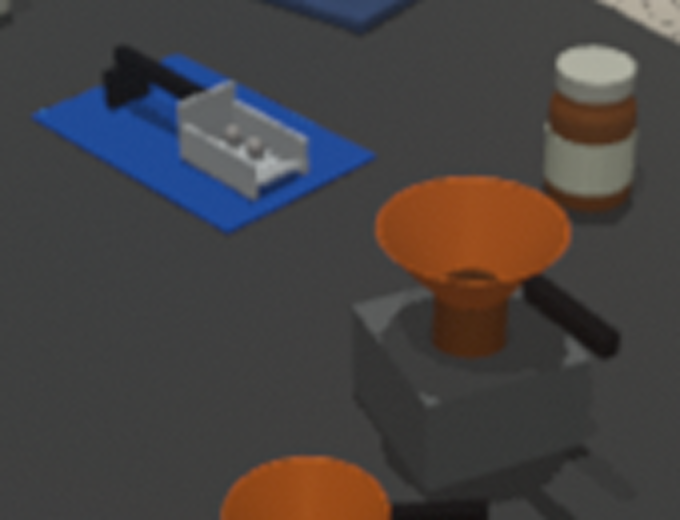

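```bash
python3 -m inch '[[[40,0,-15,5],[88,0,-33,12],[136,0,-51,19],[184,0,-69,26],[232,0,-87,33],[280,0,-105,40],[328,0,-123,47],[376,0,-141,54],[412,0,-154,60],[438,0,-163,63.4]]]' 50 40
python3 - <<'E'
from h import *
g=np.array([.547,.2493,.060]); p=env.get_state()["tcp_pos"]
print(rot().round(3), totool(g-p), env.get_state()["joint_pos"])
cv2.imwrite("pics/w1.png",env.read_camera("wrist"))
E
```

```text
clock: 1.15
tcp_pos: [0.5495, 0.2468, 0.2307]
orientation: [-0.532, 0.532, -0.466, 0.466]
wrist_force: [-0.3, 0.6, 0.4]
finger_gap: 0.05
[[ 0.131  0.     0.991]
 [-0.991 -0.001  0.131]
 [ 0.001 -1.     0.   ]] [ -2.85288843 170.6810332   -2.17601763] [ 2.89270223e-01  3.67720618e-01  1.22067845e-01  1.32520360e+00
 -5.33698343e-04  1.72904740e+00]
```

View pics/w1.png

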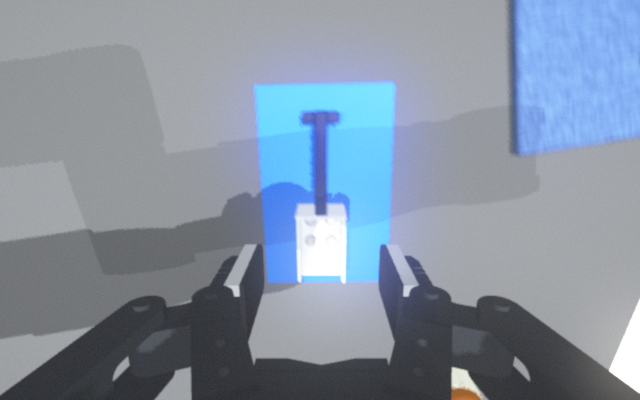

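```bash
python3 -m inch '[[[-1,45,0,0.4],[-2,90,-1,0.4],[-3,130,-1,0.4],[-3,165,-1,0.4],[-3,190,-1,0.4],[-3,204,-1,0.4],[-3,209,-1,0.4],[-3,209.5,-1,0.4]]]' - 40
python3 -m inch '[[[0,0,0,0],[0,0,0,0],[0,0,0,0],[0,0,0,0],[0,0,0,0]]]' 0 60
python3 -m inch '[[[0,-5,0,0],[0,-15,0,0],[0,-30,0,0],[0,-45,0,0],[0,-60,0,0],[0,-70,0,0],[0,-70,0,0]]]'
python3 - <<'E'
from h import *
cv2.imwrite("pics/s2.png",cv2.resize(env.read_camera("side")[80:280,180:400],None,fx=3,fy=3,interpolation=2))
cv2.imwrite("pics/w2.png",env.read_camera("wrist"))
E
```

```text
clock: 2.0
tcp_pos: [0.5458, 0.2526, 0.0219]
orientation: [-0.532, 0.532, -0.466, 0.466]
wrist_force: [0.8, 0.3, 0.3]
finger_gap: 0.0505
clock: 2.5
tcp_pos: [0.5469, 0.2529, 0.0234]
orientation: [0.532, -0.531, 0.466, -0.467]
wrist_force: [-0.9, 0.2, 5.9]
finger_gap: 0.0105
clock: 3.2
tcp_pos: [0.5468, 0.2528, 0.0937]
orientation: [0.532, -0.531, 0.466, -0.467]
wrist_force: [0.6, -0.4, -0.2]
finger_gap: 0.0107
```

View pics/s2.png

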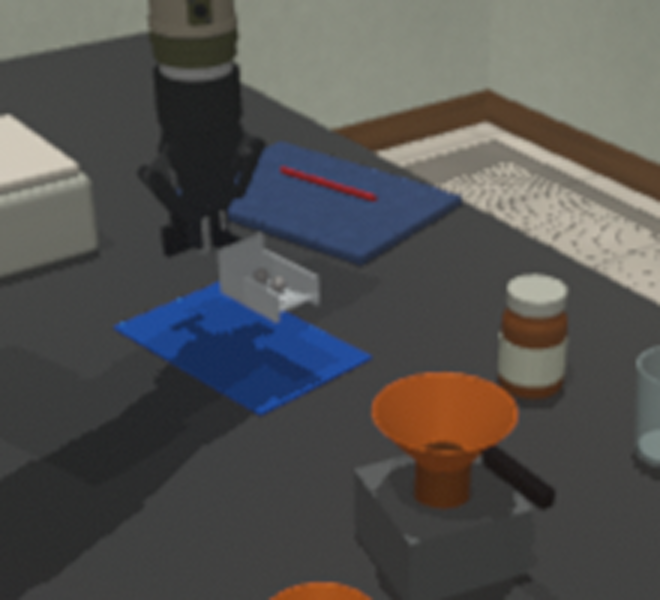

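View pics/w2.png

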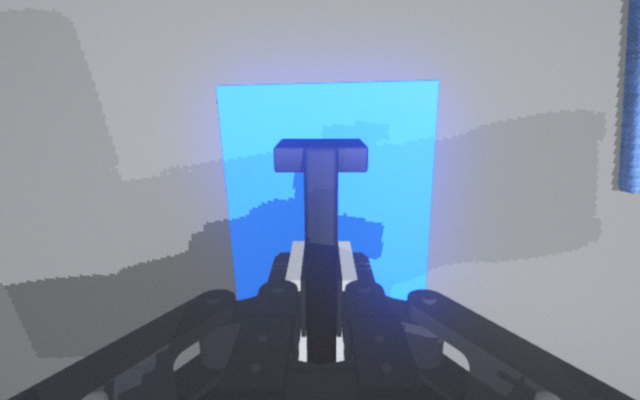

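```bash

python3 -m inch '[[[0,-10,0,0],[2,-30,0,0],[6,-55,-1,0],[12,-80,-3,0],[20,-100,-5,0],[32,-116,-9,0],[48,-127,-13,0],[66,-133,-18,0],[86,-136,-24,0],[108,-137,-30,0]]]'
python3 -m inch '[[[23,0,-6,0],[46,0,-12,0],[69,0,-19,0],[92,0,-25,0],[114,0,-31,0],[135,0,-37,0],[154,0,-42,0],[170,0,-47,0],[182,0,-50,0],[190,0,-52,0]]]'
python3 - <<'E'
from h import *
s=env.get_state(); print(totool(np.array([.505,-.054,.231])-s["tcp_pos"]),s["joint_pos"])
cv2.imwrite("pics/s3.png",cv2.resize(env.read_camera("side")[60:300,220:460],None,fx=2.5,fy=2.5,interpolation=2))
cv2.imwrite("pics/t3.png",cv2.resize(env.read_camera("top")[120:280,260:460],None,fx=3,fy=3,interpolation=2))
E
```

```text
clock: 4.3
tcp_pos: [0.5296, 0.1404, 0.2289]
orientation: [-0.532, 0.532, -0.466, 0.466]
wrist_force: [-0.5, -0.5, -1.4]
finger_gap: 0.0107
clock: 5.3
tcp_pos: [0.5026, -0.0547, 0.2285]
orientation: [-0.531, 0.531, -0.467, 0.466]
wrist_force: [0.2, -0.2, -2.0]
finger_gap: 0.0108
[-0.43841736 -2.46756173  2.42600808] [-2.67414294e-01  1.80394612e-01 -1.34720667e-01  1.25646785e+00
  5.97943923e-05  1.17398564e+00]
```

View pics/s3.png

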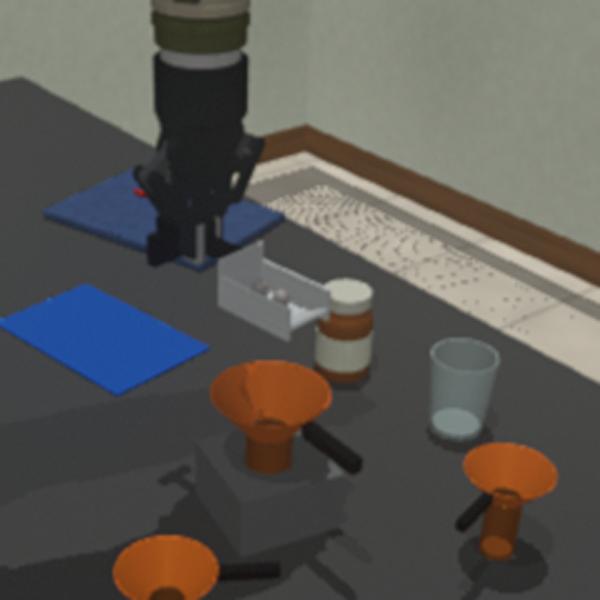

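View pics/t3.png

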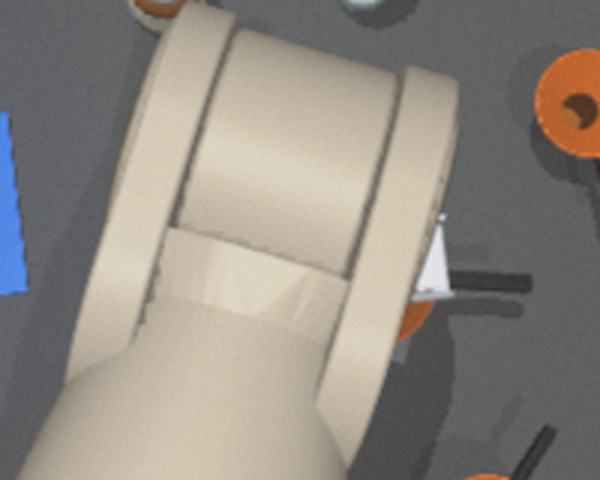

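```bash

python3 - <<'E'
from h import *
s=env.get_state();R=rot(s)
g=s["tcp_pos"]-R[:,1]*.019
n=g+R[:,0]*.124+np.array([0,0,-.024]); print(n,proj("top",n)-[260,120],"crop px", (proj("top",n)-[260,120])*3)
print((proj("side",n)-[220,60])*2.5)
e=n-np.array([.517,-.139,n[2]]); print(R.T@e)
E
python3 -m inch '[[[0,-2.5,2,0],[0,-2.5,2,0],[0,-2.5,2,0]]]' - 20
python3 - <<'E'
from h import *
cv2.imwrite("pics/s4.png",cv2.resize(env.read_camera("side")[60:300,220:460],None,fx=2.5,fy=2.5,interpolation=2))
E
```

```text
[ 0.51892712 -0.17750757  0.22360898] [146.38394297  86.37079391] crop px [439.15182891 259.11238174]
[307.79056822 313.50480957]
[ 3.84354782e-02 -6.52132340e-06 -3.04307921e-03]
clock: 5.7
tcp_pos: [0.5054, -0.0528, 0.2314]
orientation: [0.532, -0.532, 0.466, -0.466]
wrist_force: [-0.1, -0.5, -1.7]
finger_gap: 0.011
```

View pics/s4.png

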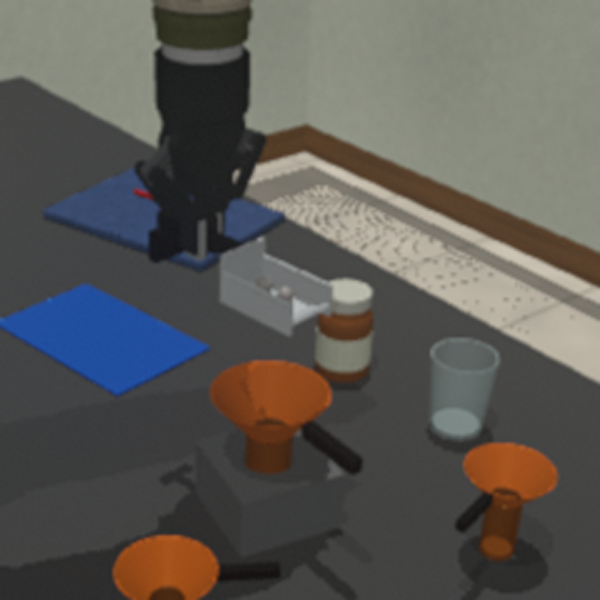

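```bash

python3 -m inch '[[[0,0,0,0],[0,0,0,0]]]' 9 20
python3 -m inch '[[[0,0,0,0],[0,0,0,0]]]' 10 20
python3 -m inch '[[[0,0,0,0],[0,0,0,0]]]' 10.6 20
python3 - <<'E'
from h import *
print(env.get_state()["finger_gap"], env.get_state()["ft_torque"])
cv2.imwrite("pics/s5.png",cv2.resize(env.read_camera("side")[60:300,220:460],None,fx=2.5,fy=2.5,interpolation=2))
E
```

```text
clock: 5.95
tcp_pos: [0.5051, -0.0531, 0.2312]
orientation: [0.532, -0.532, 0.466, -0.466]
wrist_force: [1.0, 0.2, -1.0]
finger_gap: 0.0106
clock: 6.15
tcp_pos: [0.5051, -0.0534, 0.2313]
orientation: [0.532, -0.532, 0.466, -0.466]
wrist_force: [-0.7, -0.6, -1.1]
finger_gap: 0.0109
clock: 6.35
tcp_pos: [0.5052, -0.0534, 0.2313]
orientation: [0.532, -0.531, 0.466, -0.466]
wrist_force: [0.2, -0.7, -2.0]
finger_gap: 0.0106
0.010631241774707048 [0.10693767 0.00793376 0.09291181]
```

View pics/s5.png

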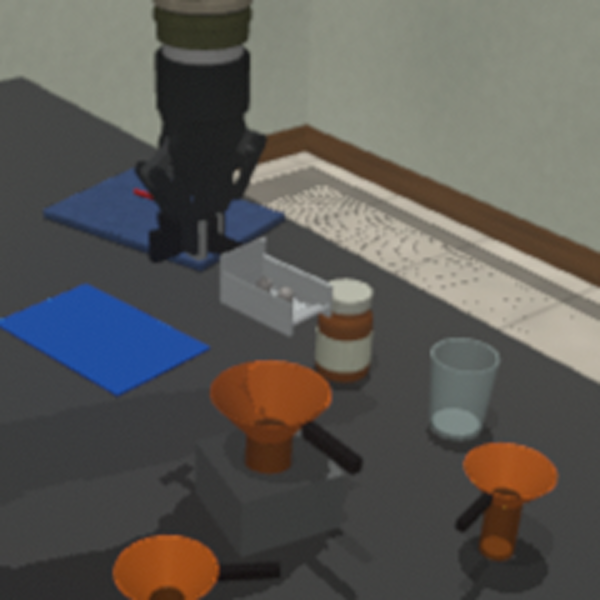

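```bash
cat > look.py <<'E'
from h import *; import sys
im=env.read_camera("side"); f=cv2.resize(im[60:300,220:460],None,fx=2.5,fy=2.5,interpolation=2); cv2.imwrite(f"pics/{sys.argv[1]}.png",f)
h=cv2.cvtColor(im[120:240,290:360],cv2.COLOR_BGR2HSV); m=cv2.inRange(h,(0,0,120),(180,40,255)); m[:,60:]=0
ys,xs=np.where(m[:, :62]>0); print("pan px",len(ys),"lowest",ys.max()+120 if len(ys) else None, "mean",ys.mean()+120 if len(ys) else None, "gap",env.get_state()["finger_gap"])
E
python3 look.py a0
python3 -m inch '[[[0,0,0,0],[0,0,0,0]]]' 11 20
python3 look.py a1
python3 -m inch '[[[0,0,0,0],[0,0,0,0]]]' 11.2 20
python3 look.py a2
```

```text
pan px 862 lowest 188 mean 143.28074245939675 gap 0.01105969080337072
clock: 6.65
tcp_pos: [0.5052, -0.0535, 0.2313]
orientation: [0.532, -0.531, 0.466, -0.466]
wrist_force: [0.0, -1.0, -1.7]
finger_gap: 0.0115
pan px 862 lowest 188 mean 143.21925754060325 gap 0.011338917715864438
clock: 6.9
tcp_pos: [0.5052, -0.0534, 0.2313]
orientation: [0.532, -0.532, 0.466, -0.466]
wrist_force: [0.1, 0.2, -1.2]
finger_gap: 0.0113
pan px 869 lowest 188 mean 143.38665132336018 gap 0.01120782192655783
```

```bash

for o in 11.3; do python3 -m inch '[[[0,0,0,0],[0,0,0,0]]]' 11.35 20|tail -1; python3 look.py a3;python3 -m inch '[[[0,0,0,0],[0,0,0,0]]]' 11.5 20|tail -1; python3 look.py a4; done
```

```text
finger_gap: 0.0116
pan px 863 lowest 188 mean 143.30706836616454 gap 0.011556349131448913
finger_gap: 0.0113
pan px 864 lowest 188 mean 143.27777777777777 gap 0.011551817077405643
```

View pics/a4.png

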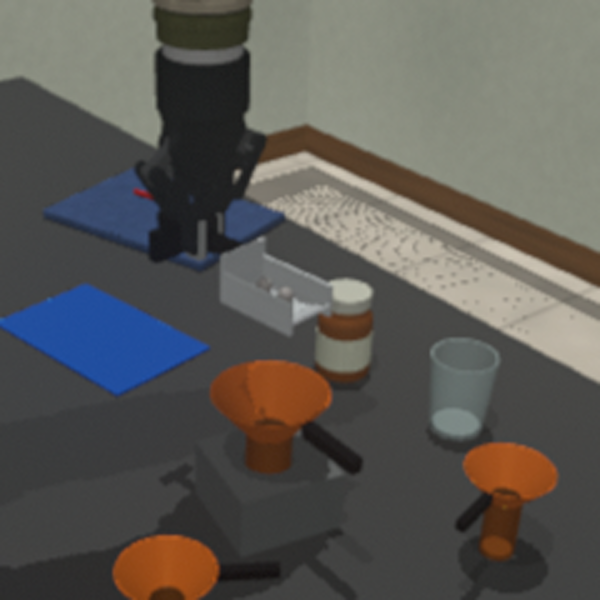

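```bash

python3 -m inch '[[[0,0,0,0]]]' 11.6 20|tail -1; python3 look.py b1;python3 -m inch '[[[0,0,0,0]]]' 11.7 20|tail -1; python3 look.py b2
```

```text
finger_gap: 0.0117
pan px 863 lowest 188 mean 143.28736964078794 gap 0.011531928573396497
finger_gap: 0.0117
pan px 861 lowest 188 mean 143.22996515679444 gap 0.01149568355602912
```

```bash

python3 -m inch '[[[0,0,0,0]]]' 11.8 20|tail -1; python3 look.py b3;python3 -m inch '[[[0,0,0,0]]]' 11.9 20|tail -1; python3 look.py b4
```

```text
finger_gap: 0.0118
pan px 861 lowest 188 mean 143.31939605110335 gap 0.011819905954092727
finger_gap: 0.0121
pan px 921 lowest 194 mean 146.6840390879479 gap 0.01208701331693801
```

View pics/b4.png

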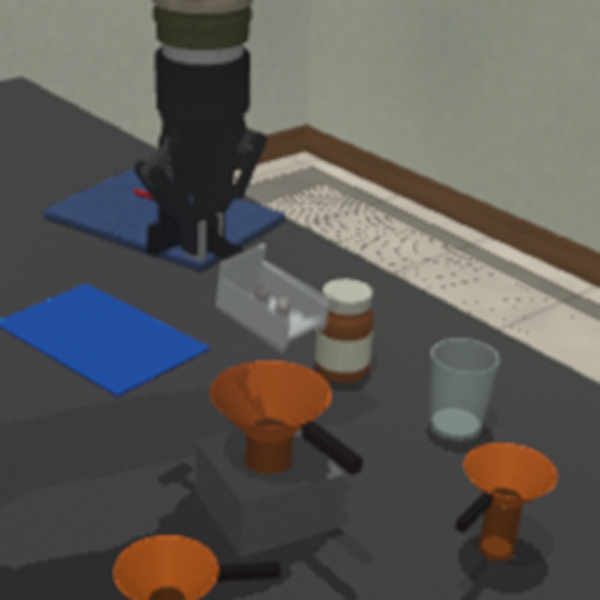

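```bash

python3 -m inch '[[[0,0,0,0]]]' 11.6 20|tail -1; python3 look.py b5
```

```text
finger_gap: 0.0118
pan px 919 lowest 207 mean 149.24700761697497 gap 0.011816689070776844
```

View pics/b5.png

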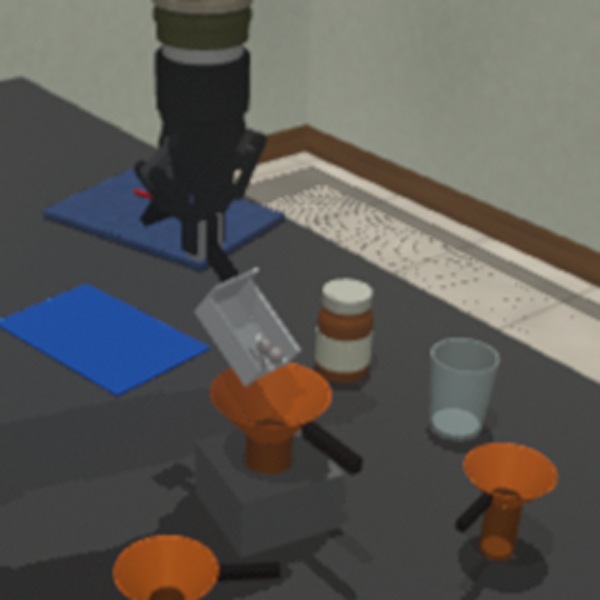

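```bash

python3 -m inch '[[[0,0,0,0],[0,0,0,0],[0,0,0,0]]]' 11.4 20|tail -1; python3 look.py b6
```

```text
finger_gap: 0.0116
pan px 1010 lowest 208 mean 154.05049504950495 gap 0.011729870782888141
```

View pics/b6.png

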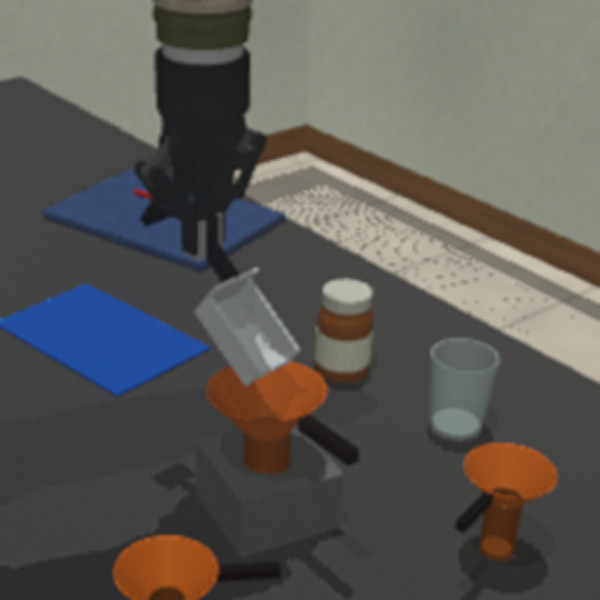

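```bash

python3 -m inch '[[[0,0,0,0],[0,0,0,0],[0,0,0,0],[0,-10,0,0],[0,-25,0,0],[-10,-40,5,0],[-30,-50,13,0],[-60,-55,22,0],[-100,-55,32,0],[-140,-55,42,0]]]' 0 60|sed -n '1,2p;6p'
python3 look.py d1
python3 - <<'E'
from h import *
cv2.imwrite("pics/d1t.png",cv2.resize(env.read_camera("top")[150:270,320:460],None,fx=4,fy=4,interpolation=2))
s=env.get_state();print(totool(np.array([.545,.26,s["tcp_pos"][2]])-s["tcp_pos"]))
E
```

```text
clock: 9.55
tcp_pos: [0.5291, 0.0919, 0.2875]
pan px 1004 lowest 205 mean 137.74900398406373 gap 0.011040637815280637
[-161.33105036    0.2958754    38.41361986]
```

View pics/d1.png

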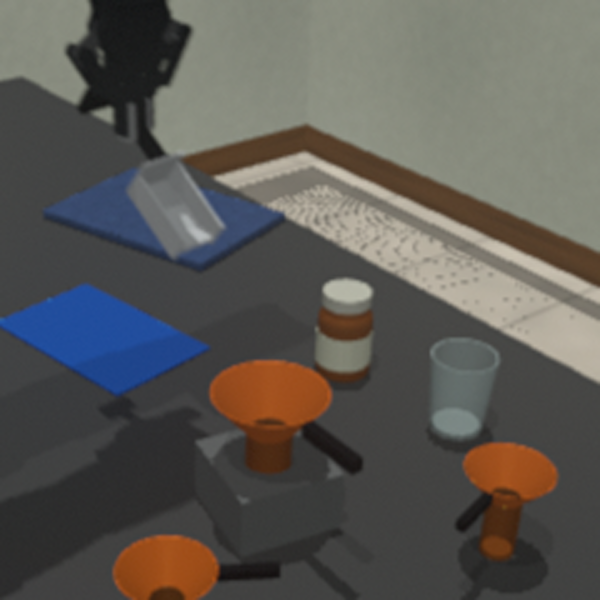

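View pics/d1t.png

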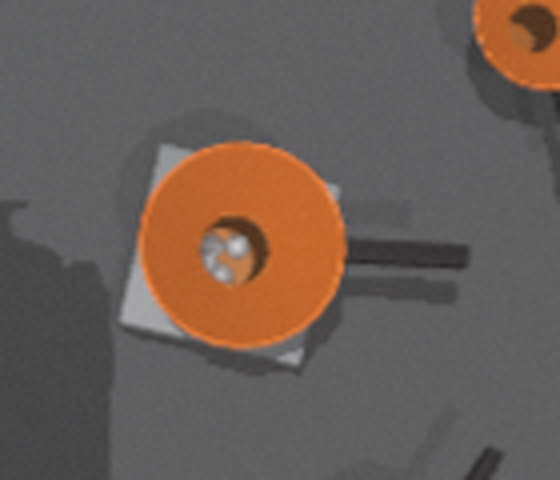

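```bash

python3 -m inch '[[[-35,0,8,0],[-75,10,18,0],[-115,35,28,0],[-145,70,35,0],[-161,105,38,0],[-161,135,38,0],[-161,155,38,0],[-161,164,38,0],[-161,164,38,0]]]' |sed -n '1,2p;6p'
python3 - <<'E'
from h import *
s=env.get_state();print(s["tcp_pos"])
cv2.imwrite("pics/e1.png",cv2.resize(env.read_camera("side")[90:250,170:370],None,fx=4,fy=3.7,interpolation=2))
E
```

```text
clock: 10.55
tcp_pos: [0.5448, 0.2548, 0.1215]
[0.54480777 0.25476028 0.12147171]
```

View pics/e1.png

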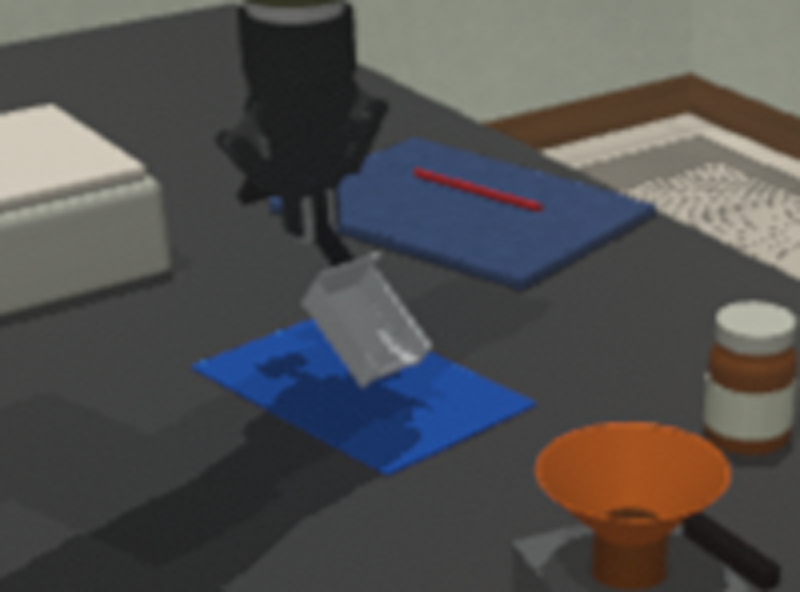

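```bash

python3 -m inch '[[[0,5,0,0],[0,10,0,0],[0,15,0,0],[0,20,0,0],[0,26,0,0],[0,32,0,0],[0,38,0,0],[0,44,0,0],[0,50,0,0],[0,50,0,0]]]' 11.6 20
python3 - <<'E'
from h import *
cv2.imwrite("pics/e2.png",cv2.resize(env.read_camera("side")[90:250,170:370],None,fx=4,fy=3.7,interpolation=2))
E
```

```text
clock: 11.6
tcp_pos: [0.5461, 0.2561, 0.0725]
orientation: [0.532, -0.531, 0.466, -0.466]
wrist_force: [1.3, 1.3, 2.5]
finger_gap: 0.0119
```

View pics/e2.png

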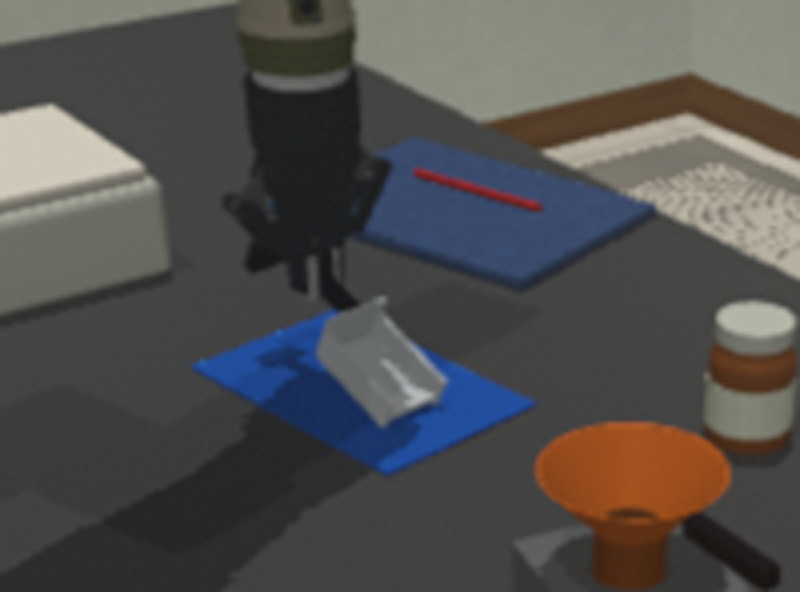

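```bash

python3 -m inch '[[[0,6,0,0],[0,12,0,0],[0,18,0,0],[0,24,0,0],[0,30,0,0],[0,36,0,0],[0,41,0,0],[0,45,0,0],[0,48,0,0],[0,48.5,0,0]]]' 11.6 20
python3 - <<'E'
from h import *
cv2.imwrite("pics/e3.png",cv2.resize(env.read_camera("side")[90:250,170:370],None,fx=4,fy=3.7,interpolation=2))
E
```

```text
clock: 12.65
tcp_pos: [0.5452, 0.2553, 0.0237]
orientation: [-0.531, 0.532, -0.466, 0.466]
wrist_force: [-1.3, 1.3, 4.5]
finger_gap: 0.0117
```

View pics/e3.png

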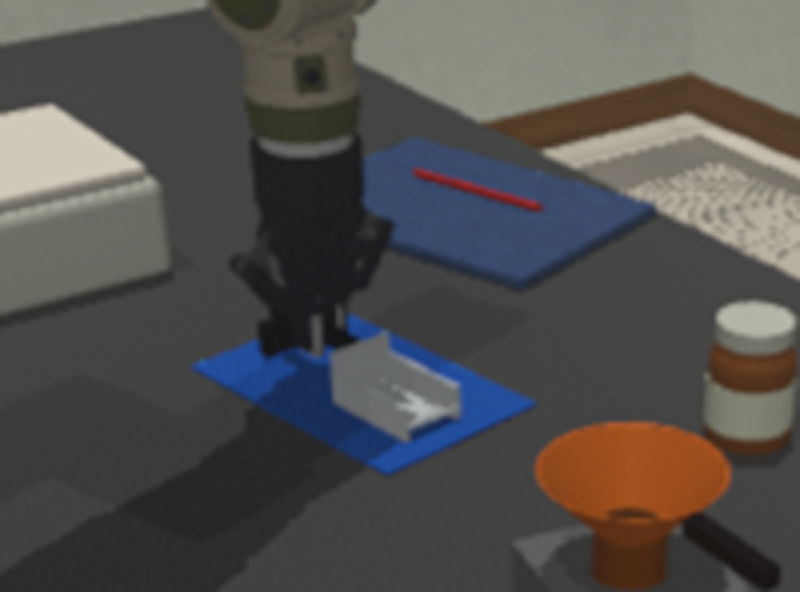

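```bash

python3 -m inch '[[[0,0,0,0],[0,0,0,0],[0,0,0,0],[0,-10,0,0],[0,-40,0,0],[0,-85,0,0],[0,-130,0,0],[0,-175,0,0],[0,-210,0,0],[0,-225,0,0]]]' 50 20
python3 -m inch '[[[40,0,0,0],[85,0,-5,0],[130,0,-10,0],[175,0,-15,0],[215,0,-20,0],[240,0,-25,0],[250,0,-25,0]]]'
python3 - <<'E'
from h import *
im=env.read_camera("top");cv2.imwrite("pics/f1.png",im); i2=env.read_camera("side");cv2.imwrite("pics/f1s.png",i2)
cv2.imwrite("pics/f1w.png",env.read_camera("wrist"))
print(env.get_state()["joint_pos"])
E
```

```text
clock: 13.7
tcp_pos: [0.5467, 0.2559, 0.2544]
orientation: [0.534, -0.529, 0.465, -0.468]
wrist_force: [0.0, 0.2, 0.7]
finger_gap: 0.0503
clock: 14.4
tcp_pos: [0.5528, 0.0018, 0.2497]
orientation: [0.531, -0.531, 0.467, -0.468]
wrist_force: [-0.2, -0.3, -0.3]
finger_gap: 0.0501
[-1.37649873e-01  2.65755715e-01  2.51942134e-02  1.32972495e+00
  5.62376358e-04  1.30360352e+00]
```

View pics/f1.png

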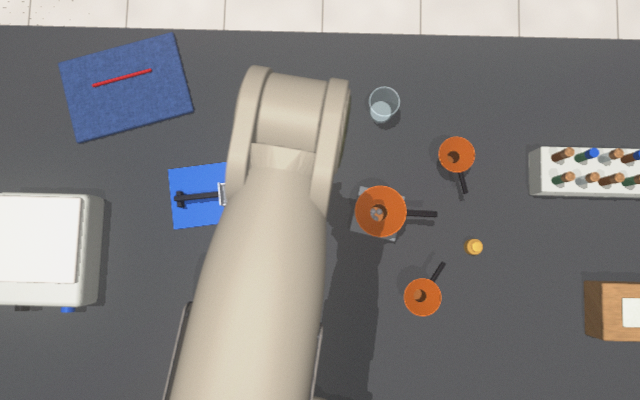

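View pics/f1s.png

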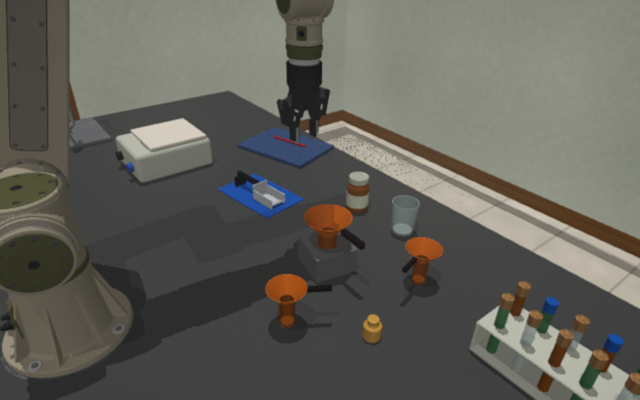

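View pics/f1w.png

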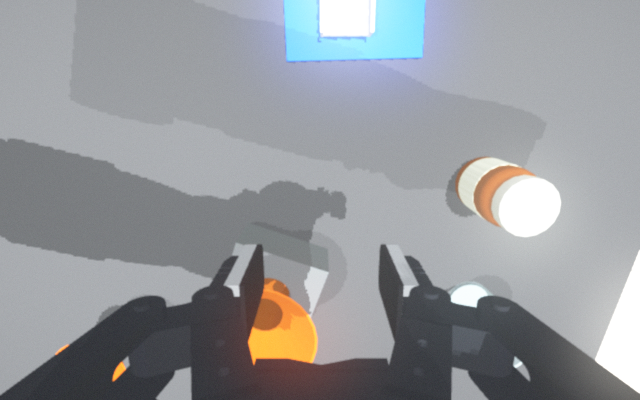

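```bash
python3 - <<'E'
from h import *
im=cv2.imread("pics/f1.png")
def bar(x0,x1,y0,y1,thr):
    sub=im[y0:y1,x0:x1].max(2); ys,xs=np.where(sub<thr); p=np.c_[xs+x0,ys+y0].astype('f4')
    return cv2.fitLine(p,cv2.DIST_HUBER,0,.01,.01).ravel(),p
v,p=bar(408,442,206,218,67)
q=lambda u:v[2:]+v[:2]/v[0]*(u-v[2])
A=ray("top",q(408),.128);B=ray("top",q(p[:,0].max()+.5),.128);d=(B-A)/np.linalg.norm(B-A)
hsv=cv2.cvtColor(im,cv2.COLOR_BGR2HSV);m=cv2.inRange(hsv,(3,150,90),(14,255,255))
m[:, :345]=0; n,l,st,ce=cv2.connectedComponentsWithStats(m); i=1+st[1:,4].argmax(); x,y,w,h=st[i,:4]
C=ray("top",(x+w/2-.5,y+h/2-.5),.13); print(C,B,d,np.linalg.norm((B-C)[:2]))
e=(B-C)[:2];e/=np.linalg.norm(e); g=C[:2]+.085*e; g2=B[:2]-.031*d[:2]; print("grip",g,g2,"ang",np.degrees(np.arctan2(e[1],e[0])))
s=env.get_state();R=rot(s); print("toolx ang",np.degrees(np.arctan2(R[1,0],R[0,0])))
print(totool(np.r_[(g+g2)/2,.25]-s["tcp_pos"]))
for uv,z in [((464,190),.08),((443,263),.08),((475,247),.046)]: print(ray("top",uv,z))
cv2.imwrite("pics/f2.png",cv2.resize(im[175:250,340:445],None,fx=6,fy=6,interpolation=2))
E
```

```text
[ 0.51630927 -0.13948936  0.13      ] [ 0.51317606 -0.25385854  0.128     ] [-0.02675384 -0.99964205  0.        ] 0.114412088398662
grip [ 0.51398152 -0.22445748] [ 0.51400543 -0.22286964] ang -91.56925817482006
toolx ang -82.5777207925307
[220.99538682  -0.89965229 -68.30737922]
[ 0.56999288 -0.32282648  0.08      ]
[ 0.41352197 -0.27836392  0.08      ]
[ 0.4493562  -0.35587933  0.046     ]
```

View pics/f2.png

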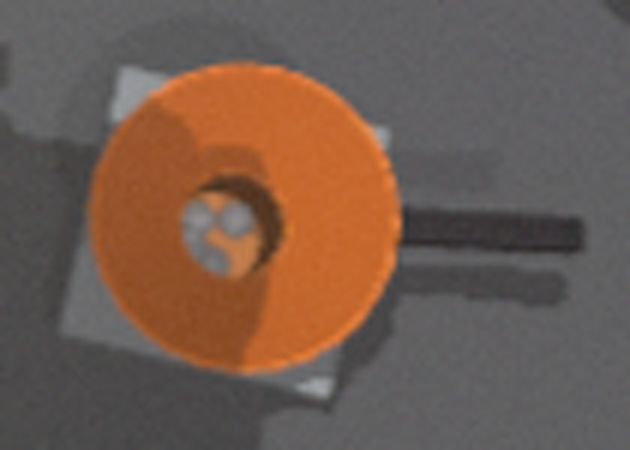

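```bash

python3 -m inch '[[[35,0,-10,2],[75,0,-22,4],[115,0,-34,6],[155,0,-47,8],[190,0,-58,9],[212,0,-65,9],[221,0,-68,9],[221,0,-68,9]]]' 40
python3 - <<'E'
from h import *
s=env.get_state(); print(totool(np.array([.514,-.2237,.102])-s["tcp_pos"]))
cv2.imwrite("pics/g1.png",env.read_camera("wrist"))
E
```

```text
clock: 15.35
tcp_pos: [0.5147, -0.2233, 0.2487]
orientation: [0.493, -0.493, 0.507, -0.506]
wrist_force: [1.1, 0.4, -0.2]
finger_gap: 0.04
[  0.47375152 146.71127366  -0.69867733]
```

View pics/g1.png

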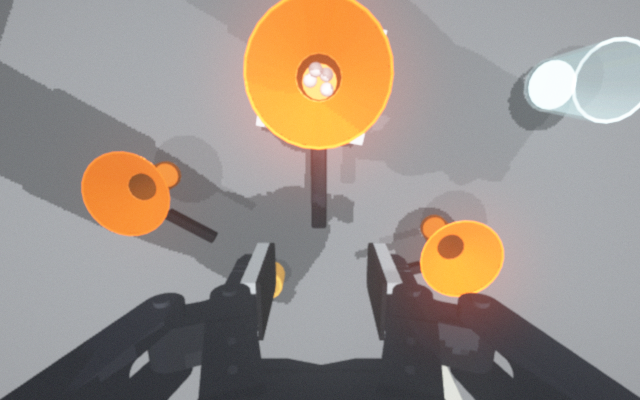

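```bash

python3 - <<'E'
from h import *
im=cv2.imread("pics/g1.png"); cv2.imwrite("pics/g2.png",cv2.resize(im[40:120,270:370],None,fx=6,fy=6,interpolation=2))
E
python3 -m inch '[[[0,35,-1,0],[0,75,-1,0],[0,110,-1,0],[0,132,-1,0],[0,143,-1,0],[0,146.5,-1,0],[0,146.5,-1,0]]]' 40
python3 -m inch '[[[0,0,0,0],[0,0,0,0],[0,0,0,0],[0,0,0,0],[0,0,0,0],[0,0,0,0]]]' 0 110
```

```text
clock: 16.1
tcp_pos: [0.514, -0.223, 0.1028]
orientation: [-0.494, 0.494, -0.506, 0.506]
wrist_force: [0.1, -0.3, 0.5]
finger_gap: 0.0401
clock: 16.7
tcp_pos: [0.5141, -0.2245, 0.1034]
orientation: [-0.493, 0.493, -0.506, 0.508]
wrist_force: [-0.1, -1.7, 5.9]
finger_gap: 0.01
```

View pics/g2.png

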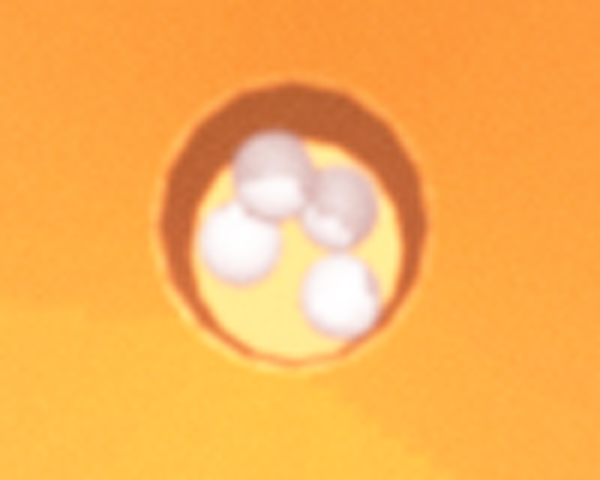

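All four beads show in the bore at crop (270,175), (340,205), (240,243) and (340,295). Next I lift the tube straight out.

```bash

python3 -m inch '[[[0,-4,0,0],[0,-11,0,0],[0,-20,0,0],[0,-30,0,0],[0,-40,0,0],[0,-50,0,0],[0,-60,0,0],[0,-72,0,0],[0,-86,0,0],[0,-100,0,0]]]'
python3 -m inch '[[[0,-15,0,0],[-6,-32,0,0],[-14,-50,0,0],[-24,-68,0,0],[-34,-84,0,0],[-44,-98,0,0],[-52,-108,0,0],[-58,-114,0,0],[-60,-116,0,0],[-60,-116,0,0]]]'
python3 - <<'E'
from h import *
cv2.imwrite("pics/h1.png",env.read_camera("side"))
E
```

```text
clock: 17.7
tcp_pos: [0.5133, -0.2236, 0.2034]
orientation: [0.493, -0.493, 0.507, -0.507]
wrist_force: [-0.1, -0.7, -2.0]
finger_gap: 0.0098
clock: 18.7
tcp_pos: [0.515, -0.1635, 0.3182]
orientation: [0.493, -0.493, 0.507, -0.506]
wrist_force: [-0.4, -0.6, -2.4]
finger_gap: 0.0096
```

View pics/h1.png

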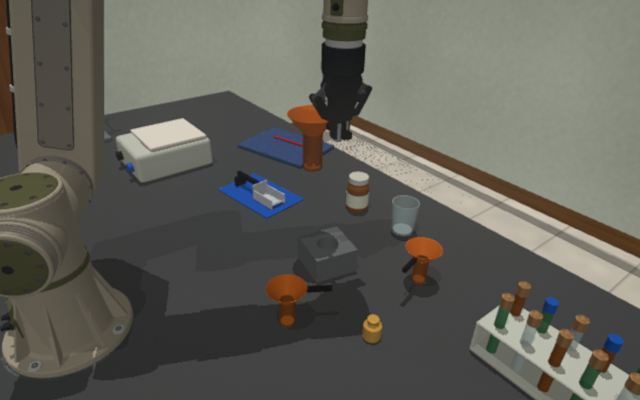

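```bash
cat > tl.py <<'E'
from h import *; import sys
im=env.read_camera("side"); s=env.get_state(); R=rot(s); g=s["tcp_pos"]-R[:,1]*.019; X=R[:,0]
f=cv2.resize(im[70:220,250:400],None,fx=3,fy=3,interpolation=2); cv2.imwrite(f"pics/{sys.argv[1]}.png",f)
h=cv2.cvtColor(im[80:230,260:350],cv2.COLOR_BGR2HSV); m=cv2.inRange(h,(3,150,60),(14,255,255))
n,l,st,ce=cv2.connectedComponentsWithStats(m); i=1+st[1:,4].argmax(); print("orange",ce[i]+[260,80],"box",st[i,:4]+[260,80,0,0],"gap",round(s["finger_gap"]*1000,2))
def P(x,z,t): c,q=np.cos(t),np.sin(t); return proj("side",g+X*(x*c-z*q)+np.array([0,0,1])*(z*c+x*q))
if len(sys.argv)>2:
  for a in map(float,sys.argv[2:]):
    t=np.radians(a); print(a,"mouth",P(-.085,.009,t).round(),"foot",P(-.085,-.111,t).round())
E
python3 tl.py i0 0 30 45 60
python3 -m inch '[[[0,0,0,0],[0,0,0,0]]]' 0 20|tail -1; python3 tl.py i1
python3 -m inch '[[[0,0,0,0],[0,0,0,0]]]' 11 20|tail -1; python3 tl.py i2
python3 -m inch '[[[0,0,0,0],[0,0,0,0]]]' 11.4 20|tail -1; python3 tl.py i3
```

```text
orange [309.60965224 133.67565649] box [287 105  41  66] gap 9.77
0.0 mouth [313. 113.] foot [313. 167.]
30.0 mouth [315. 134.] foot [331. 191.]
45.0 mouth [318. 145.] foot [342. 198.]
60.0 mouth [323. 154.] foot [354. 202.]
finger_gap: 0.0097
orange [309.62073864 133.77982955] box [287 105  41  66] gap 9.66
finger_gap: 0.0112
orange [309.65010646 133.52945351] box [287 105  41  66] gap 11.34
finger_gap: 0.0115
orange [309.61320085 133.51809794] box [287 105  41  66] gap 11.63
```

```bash
sed -i 's/260:350/260:390/' tl.py
python3 -m inch '[[[0,0,0,0]]]' 11.55 20|tail -1; python3 tl.py i4
python3 -m inch '[[[0,0,0,0]]]' 11.65 20|tail -1; python3 tl.py i5
```

```text
finger_gap: 0.0118
orange [309.57478632 133.48575499] box [287 105  41  66] gap 11.93
finger_gap: 0.0116
orange [309.86011478 133.46126255] box [288 105  40  66] gap 11.67
```

```bash
python3 -m inch '[[[0,0,0,0]]]' 11.72 20|tail -1; python3 tl.py i6
```

```text
finger_gap: 0.0118
orange [310.08285714 134.04642857] box [288 106  40  65] gap 11.65
```

Slip is just starting, so I hold this opening.

```bash
python3 -m inch '[[[0,0,0,0]]]' 11.74 20|tail -1; python3 tl.py i7
```

```text
finger_gap: 0.0118
orange [310.9267946  136.39943141] box [288 109  41  65] gap 11.44
```

```bash
python3 -m inch '[[[0,0,0,0]]]' 11.72 20|tail -1; python3 tl.py i8
```

```text
finger_gap: 0.0119
orange [312.68379729 140.95431834] box [287 114  43  64] gap 11.44
```

```bash
python3 -m inch '[[[0,0,0,0]]]' 11.68 20|tail -1; python3 tl.py i9
```

```text
finger_gap: 0.0115
orange [313.78703704 143.68732194] box [288 116  42  65] gap 11.81
```

View pics/i9.png

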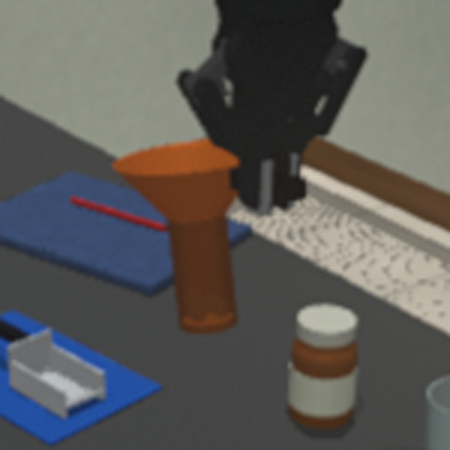

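```bash
python3 -m inch '[[[0,0,0,0]]]' 11.74 20|tail -1; python3 tl.py j1;python3 -m inch '[[[0,0,0,0]]]' 11.72 20|tail -1; python3 tl.py j2
```

```text
finger_gap: 0.0116
orange [313.7594306 143.713879 ] box [288 116  42  65] gap 11.6
finger_gap: 0.0114
orange [313.80698006 143.63461538] box [288 116  42  65] gap 11.73
```

```bash
python3 -m inch '[[[0,0,0,0]]]' 11.8 20|tail -1; python3 tl.py j3;python3 -m inch '[[[0,0,0,0]]]' 11.74 20|tail -1; python3 tl.py j4
```

```text
finger_gap: 0.0119
orange [314.25774648 144.57887324] box [288 117  42  65] gap 12.05
finger_gap: 0.012
orange [317.30606282 152.3265157 ] box [291 125  43  63] gap 11.8
```

```bash
python3 -m inch '[[[0,0,0,0]]]' 11.72 20|tail -1; python3 tl.py j5
```

```text
finger_gap: 0.012
orange [320.73100775 159.36356589] box [291 132  49  61] gap 11.61
```

```bash
python3 -m inch '[[[0,0,0,0]]]' 11.62 20|tail -1; python3 tl.py j6 35 45 50
```

```text
finger_gap: 0.0116
orange [320.75968992 159.4372093 ] box [291 132  49  61] gap 12.05
35.0 mouth [316. 137.] foot [335. 193.]
45.0 mouth [318. 144.] foot [342. 198.]
50.0 mouth [320. 148.] foot [346. 199.]
```

View pics/j6.png

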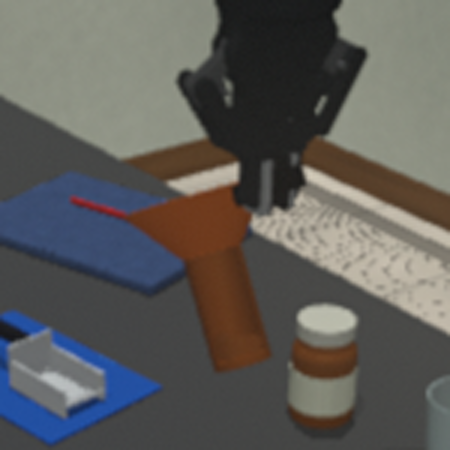

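```bash
python3 -m inch '[[[0,0,0,0]]]' 11.8 20|tail -1; python3 tl.py k1
```

```text
finger_gap: 0.0119
orange [320.77399381 159.4620743 ] box [291 132  49  61] gap 11.84
```

```bash
python3 -m inch '[[[0,0,0,0]]]' 11.83 20|tail -1; python3 tl.py k2
```

```text
finger_gap: 0.0121
orange [320.75425039 159.47758887] box [291 132  49  61] gap 11.9
```

```bash
python3 -m inch '[[[0,0,0,0]]]' 11.86 20|tail -1; python3 tl.py k3
```

```text
finger_gap: 0.0116
orange [320.72291022 159.40479876] box [291 132  49  61] gap 12.04
```

```bash
python3 -m inch '[[[0,0,0,0]]]' 11.89 20|tail -1; python3 tl.py k4
```

```text
finger_gap: 0.0119
orange [321.31939163 160.23422053] box [292 133  49  62] gap 11.99
```

```bash
python3 -m inch '[[[0,0,0,0]]]' 11.91 20|tail -1; python3 tl.py k5
```

```text
finger_gap: 0.012
orange [328.3122311 167.3362016] box [295 136  74  65] gap 12.05
```

```bash
python3 -m inch '[[[0,0,0,0]]]' 11.0 60|tail -1; python3 tl.py k6 45 55 65
```

```text
finger_gap: 0.0115
orange [329.83109293 169.07013442] box [297 138  72  66] gap 11.8
45.0 mouth [318. 144.] foot [342. 198.]
55.0 mouth [321. 151.] foot [350. 201.]
65.0 mouth [324. 157.] foot [358. 201.]
```

View pics/k6.png

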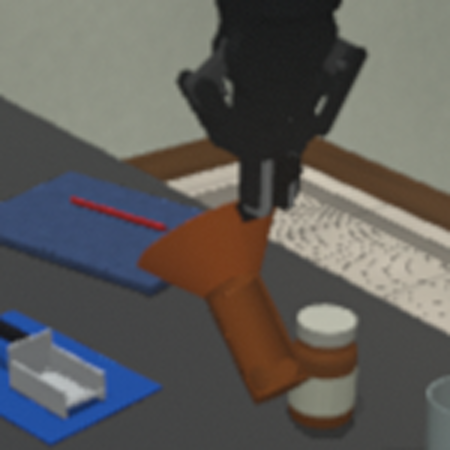

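```bash
python3 -m inch '[[[0,0,0,0],[0,0,0,0],[0,0,0,0],[0,0,0,0],[0,0,0,0],[0,0,0,0],[0,0,0,0],[0,0,0,0]]]' 0 100; python3 tl.py l1 40 45 50 55
python3 - <<'E'
from h import *
from scipy.optimize import least_squares
im=env.read_camera("side"); cv2.imwrite("pics/l2.png",im); cv2.imwrite("pics/l3.png",env.read_camera("wrist")); cv2.imwrite("pics/l4.png",env.read_camera("top"))
cv2.imwrite("pics/l1c.png",cv2.resize(im[130:210,285:365],None,fx=7,fy=7,interpolation=2))
E
```

```text
clock: 23.05
tcp_pos: [0.515, -0.1637, 0.3183]
orientation: [0.493, -0.493, 0.507, -0.507]
wrist_force: [-0.2, -0.1, -0.8]
finger_gap: 0.0106
orange [329.76873536 169.1118267 ] box [297 138  71  66] gap 10.29
40.0 mouth [317. 141.] foot [339. 196.]
45.0 mouth [318. 144.] foot [342. 198.]
50.0 mouth [320. 148.] foot [346. 199.]
55.0 mouth [321. 151.] foot [350. 201.]
```

View pics/l1c.png

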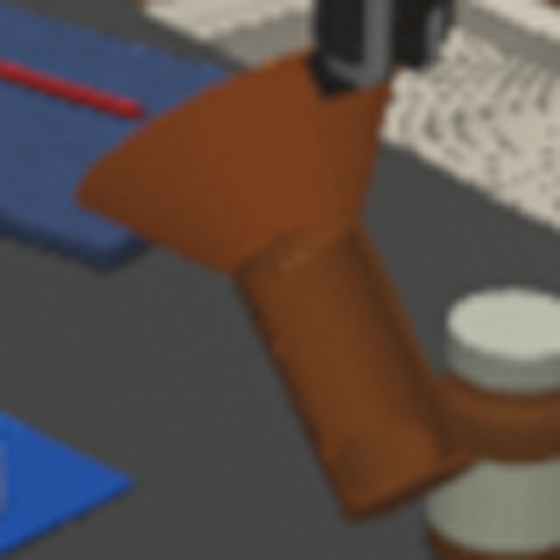

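View pics/l2.png

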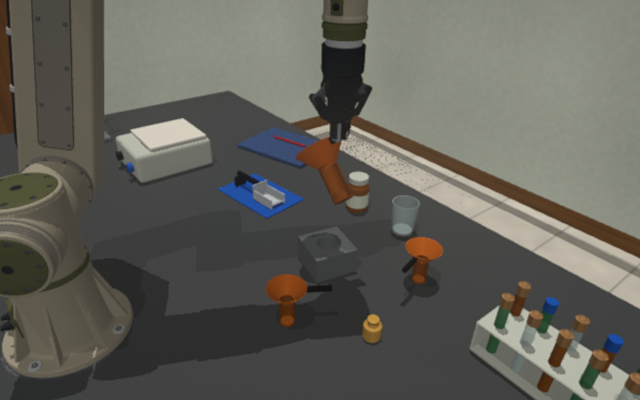

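View pics/l3.png

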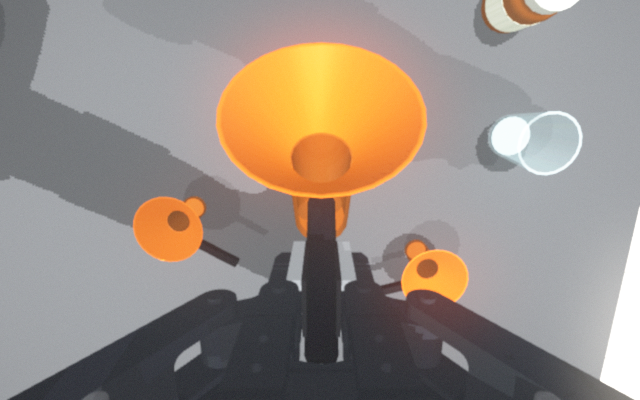

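View pics/l4.png

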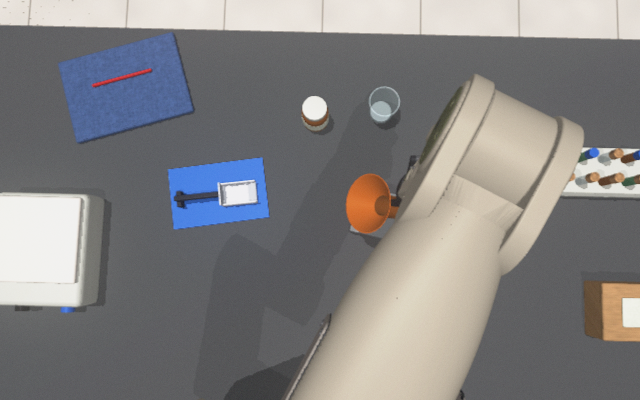

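```bash
python3 tl.py m1; python3 - <<'E'
from h import *
s=env.get_state(); print(s["clock"],abs(s["qvel"]).max()); print(env.hand_in())
E
```

```text
orange [329.83440609 169.12814511] box [297 138  72  66] gap 10.26
23.3 0.0026346084691416046
the job is handed in; nothing more can be done
None
```

I handed the job in at 23.3 s with every step carried out and nothing in my checks failing. No verdict was reported.

- **Pouring:** The moves can only turn the tool about its own axis. I therefore held the scoop over the funnel and eased the grip until it swung nose-down, about 45–50° judged by eye. All four beads ran into the tube while it stood in its holder; the wrist view showed four in the bore before I lifted the tube.
- **Scoop:** I lowered it onto the mat so it levelled out, then released it. The top and side views show it lying flat on the mat and empty.
- **Tube:** I drew it straight out by its handle, raised it above the holder and let it swing the same way, then clamped it at 100 N.

Last checks on the tube:
- **Slant:** About 46° with the mouth up, from where the foot and mouth appear in the side view. A rough reading of the mouth's outline from the top view gave about 41°.
- **Height:** The foot is about 12 cm above the holder, worked out from the tool pose and that slant.
- **Motion:** Its position in the side picture stayed within 0.1 px over the last two looks, and the joint speeds were near zero.

After tilting, I did not see the beads themselves in the lower end; the wrist view shows only the funnel and bore opening. The jar and beaker look unmoved in the last top view, and the weight in the last side view.

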